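# Lay the egg breakfast tray

### The job

Lay the breakfast tray: stand the egg cup in the middle of the middle coaster, the salt shaker in the middle of the coaster to its left and the pepper mill in the middle of the coaster to its right (left and right as seen from the robot), and put the egg into the egg cup, blunt end down; everything ends up upright. Leave the spice jar and the garlic bulb where they are.

Things in the scene. Friction and masses are not known exactly. Their poses are not given: they have to be found in the camera images.
- tray: fixed light wooden tray on the black hob, 260 x 380 mm, turned a little; floor 6 mm thick, rim 18 mm high, 9 mm wide, low steel grips (36 mm high) on the short sides. Origin: centre of underside; x points away from the robot, y to its left along the long side, where the coasters stand about 120 mm apart, each up to 20 mm out of line. A teaspoon 11 mm high lies along the near rim.
- coaster_a: First of three coasters: a flat round cork coaster, 84 mm across and 6 mm thick, fixed on the tray in a loose row of three identical ones (which of the three is left, middle or right varies); origin at the centre of its underside, which is on the tray floor 6 mm above the hob. z up.
- coaster_b: Second of three coasters: a flat round cork coaster, 84 mm across and 6 mm thick, fixed on the tray in a loose row of three identical ones (which of the three is left, middle or right varies); origin at the centre of its underside, which is on the tray floor 6 mm above the hob. z up.
- coaster_c: Third of three coasters: a flat round cork coaster, 84 mm across and 6 mm thick, fixed on the tray in a loose row of three identical ones (which of the three is left, middle or right varies); origin at the centre of its underside, which is on the tray floor 6 mm above the hob. z up.
- egg_cup: stoneware egg cup with a blue line, 52 mm high, round, 47 mm across at the rim, 38 mm at the foot, waist at 28 mm height; 70 g. Origin at the centre of its underside, z up. Stands upright at first, like the other things to be laid, on the oak worktop to the right, whose top is 5 mm below the hob's; can be gripped across the outside of its bowl, 35 to 48 mm up. The egg sits in its mouth.
- salt_shaker: clear and grey salt shaker, 90 mm high, round, 44 mm across, tapering above 66 mm to a 34 mm grey domed top; 100 g. Origin at the centre of its underside, z up. Stands upright at the start.
- pepper_mill: dark wooden pepper mill, 170 mm high, round, 58 mm across at the foot, waisted in the middle, head 49 mm across from 123 to 159 mm up with a small knob on top; 180 g, nothing turns. Origin at the centre of its underside, z up. Stands upright at the start.
- egg: brown hen's egg, 58 mm long, 43 mm across, 60 g, at first upright, blunt end down, in a fixed dark wooden ring 40 mm across, 14 mm high. Origin on its long axis at its widest place, 25 mm above the blunt end and 32 mm above the worktop at first; z to the pointed end. The cup's rim is wider than the egg: grip 10 to 15 mm above the widest place. Resting in the egg cup, the widest place is about 60 mm above the cup's underside.
- spice_jar: spice jar with a black lid, 105 mm high, 41 mm across, standing among the things at the right; not to be moved. Origin at the centre of its underside.
- garlic: garlic bulb, 50 mm across and 51 mm high, lying at the right; not to be moved. Origin at the centre of its underside.

How it is judged:
By the outcome, as a careful person would: the job done as asked, in the order asked, and still so for the second after the job is handed in, with the robot touching nothing.
It also fails if it takes over 128 s, if anything falls off the work surface, if the arm or the gripper's body presses on something with over 40 N, if the wrist force passes 120 N, or if a joint passes its speed limit or range.

### The arm

A 6-joint arm with a two-finger parallel gripper is mounted at the origin on a cart in front of the work surface, level with it; the furniture and walls round the work are solid. World frame = base frame: x ahead of the robot, y to its left, z up, the work surface at z = 0. Lengths are in m, angles in rad, forces in N, time in s.
With the tool pointing down it reaches from about 0.375 to 0.9 m from the base axis. Payload 3.1 kg.
Tool frame: the origin (TCP) lies on the front face of the gripper's body, between the roots of the fingers; the fingertips stand 70 mm ahead of it and the grasp point (between the pads) lies 51 mm ahead of it; z points along the fingers, y is the line along which they close (so a half turn about z gives the same grasp; the last joint's range is limited). The gripper opens to 87 mm and grips with 3 to 60 N. Pads are 19 mm wide; open, the fingers measure 117 mm over their backs; the gripper's body (75 mm by 190 mm) begins 51 mm behind the grasp point.
Start: joints at [1.169, 0.527, 1.433, -0, 1.181, -0.178], TCP at [0.138, 0.61, 0.292] pointing down, gripper open.
Joint ranges: [-3.08, 3.08], [-0.75, 2.2], [0.22, 2.44], [-1.43, 4.57], [0, 2.65], [-2.85, 2.85]. Speed limits (rad/s): [2.79, 2.79, 3.14, 3.14, 3.14, 3.14].

### API

Orientations are given as a unit quaternion [x, y, z, w].
In Python, from plant import env gives the robot as it stands.
- The arm moves only by the tool step_arm, never from a script. Its argument "rows" is a list that holds one entry, the list of rows, each a list of 6 numbers: the shift along the tool's x, y, z in m, then the turn, a rotation vector about the tool's x, y, z in degrees. In form: [[[tx, ty, tz, rx, ry, rz], ...]]. A call has 1 to 10 rows; each row shifts and turns the commanded pose from where the row before left it, along the tool's axes as they then stand; what a row does not reach is not made up. A row lasts 1/10 s, in which the tool goes at most 50 mm and 8.59 degrees, less where a joint would pass 70% of its speed; a pose out of reach is approached as far as the arm can. A call is refused whole if a number of a shift passes 0.05 or a number of a turn 8.59, either way. A call with a gripper value outside its range is refused whole. "jaw" is the finger opening in m, from 0 to 0.087, set as the call begins (left out, the last holds). The fingers move at their own pace and stop on an object; "grip_force" is the grip in N (left out, the last holds). Time passes only in rows, so rows that do not move let the fingers close. It gives the time, the measured TCP pose, the force, the opening and the grip force at its end, in the units of the state.
- env.observe(): the state, without advancing time (a new reading comes with each control period).
- env.get_image(name): name is "scene" or "top"; returns the picture (400x640x3 uint8, red, green, blue); there is no depth.
- env.camera_info(name): a dict with "fx", "fy", "cx", "cy" (pixels), "dist" ([k1, k2, p1, p2, k3] as OpenCV has them; the pictures are not rectified), "view" (4x4, takes a point from world to camera coordinates). Camera axes: x right, y up, looking along -z (the intrinsics and any distortion apply to the point x, -y, -z); pixel columns grow to the right and rows downward; lengths in m; the calibration is good to about 2 mm. A picture is of the moment at which its call begins. camera_info takes no time and is no camera call.
- env.finish_job(): hands the job in; it is judged then, once.
The state is a dict: "time_s": time; "joint_pos": joint angles; "joint_vel": joint speeds; "joint_efforts": joint torques, N m; "tcp_pos": TCP position; "tool_rot": TCP orientation; "wrist_force": force on the tool from outside, world axes, zero at the start; "wrist_torque": the same for the moment, N m; "grip_width": finger opening in m; "gripper_force": force on a finger pad.
Only numpy, scipy, OpenCV 4.12 (cv2) and the standard library are available. Lean on these libraries where they do the work, as an engineer would, in place of code of your own. Each camera call takes 0.05 s, during which the arm holds its last target. There are 200 camera calls.

## Working session

There is one attempt and no reset: what is moved stays moved. The work goes in short steps, Python scripts to look and compute and a tool call to move; the robot and the scene stay as the last step left them, time stands still between calls to the robot, and variables do not carry over. Pictures are saved under pics/ and viewed, at most 14 in all, crops included, and the job is handed in when it is done.

Besides the shell and the picture viewer there is one more tool, called after "Emit:" by a JSON object that holds its "fn" and its "kwargs", one argument or row to a line. step_arm: Moves the arm, as the interface text tells. Its arguments: {"type":"object","properties":{"rows":{"type":"array","items":{"type":"array","items":{"type":"array","items":{"type":"number"}}}},"jaw":{"type":"number"},"grip_force":{"type":"number"}},"required":["rows"]}

```bash
mkdir -p pics
cat > h.py <<'E'
import numpy as np, cv2
from plant import env
def cam(n):
    c=env.camera_info(n); K=np.array([[c['fx'],0,c['cx']],[0,c['fy'],c['cy']],[0,0,1.]])
    return K,np.array(c['dist'],float),np.array(c['view'])
def ray(n,uv):
    K,d,V=cam(n); p=cv2.undistortPoints(np.array([[uv]],float),K,d)[0,0]
    R=V[:3,:3]; o=-R.T@V[:3,3]; v=R.T@np.array([p[0],-p[1],-1]); return o,v/np.linalg.norm(v)
def plane(n,uv,z):
    o,v=ray(n,uv); return o+v*(z-o[2])/v[2]
def two(a,b):
    (o1,v1),(o2,v2)=a,b; A=np.stack([v1,-v2],1); t=np.linalg.lstsq(A,o2-o1,rcond=None)[0]
    p,q=o1+v1*t[0],o2+v2*t[1]; return (p+q)/2,np.linalg.norm(p-q)
def proj(n,P):
    K,d,V=cam(n); q=V[:3,:3]@np.array(P)+V[:3,3]; return cv2.projectPoints(np.array([[q[0],-q[1],-q[2]]]),np.zeros(3),np.zeros(3),K,d)[0][0,0]
E
python3 - <<'E'
from h import *
for n in("scene","top"):
    im=env.get_image(n); cv2.imwrite(f"pics/{n}0.png",im[:,:,::-1]); K,d,V=cam(n)
    print(n,K[0,0],d.round(3),(-V[:3,:3].T@V[:3,3]).round(3),(-V[2,:3]).round(3))
print(env.observe())
E
```

```text
scene 394.0102725162843 [-0.041  0.     0.     0.     0.   ] [ 0.137 -0.842  0.788] [ 0.339  0.69  -0.639]
top 416.9865155536278 [-0.106  0.     0.     0.     0.   ] [ 0.384 -0.042  1.388] [ 0.09   0.01  -0.996]
{'time_s': 0.1, 'joint_pos': array([ 1.16949324e+00,  5.28365093e-01,  1.43377249e+00, -3.88292216e-05,
        1.18141940e+00, -1.78492181e-01]), 'joint_vel': array([-0.00234067, -0.00306491, -0.00363632,  0.00059797,  0.00110737,
       -0.00164431]), 'joint_efforts': array([-5.62142159e-04, -4.40988243e+01, -1.77149445e+01,  6.34716754e-02,
        5.34442056e-02, -3.95733844e-05]), 'tcp_pos': array([0.13787168, 0.60905935, 0.29137488]), 'tool_rot': array([ 1.11167756e-01,  9.93801170e-01, -9.46316130e-04, -2.63551452e-04]), 'wrist_force': array([-0.53298967, -0.49090785,  0.62123577]), 'wrist_torque': array([-0.04952273,  0.04008473,  0.00311397]), 'gripper_force': 0.0, 'grip_width': 0.08739091662885431}
```

View pics/scene0.png

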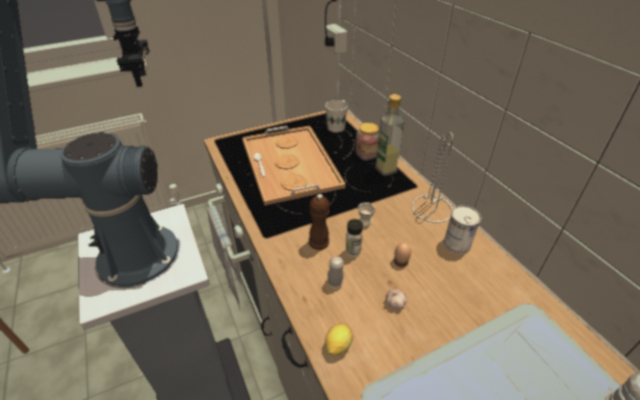

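View pics/top0.png

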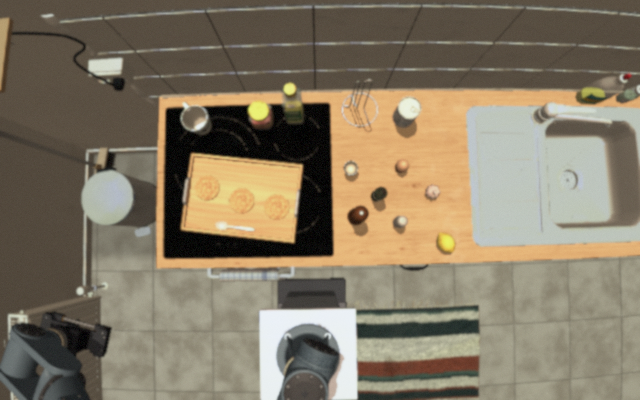

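The scene view shows the mill at (319,220), the jar (354,238), the cup (366,213), the salt (335,271), the egg (402,254) and the garlic (396,300). In the top view they are the mill (358,215), jar (379,194), cup (351,171), salt (401,222), egg (402,166) and garlic (432,192). The coasters in the top view are near (208,188), (241,200) and (277,207). Next I'll look at enlarged crops.

Run:
```python
import cv2
s=cv2.imread("pics/scene0.png");t=cv2.imread("pics/top0.png")
cv2.imwrite("pics/c1.png",cv2.resize(s[185:325,295:425],None,fx=4,fy=4,interpolation=2))
cv2.imwrite("pics/c2.png",cv2.resize(t[150:250,330:450],None,fx=6,fy=6,interpolation=2))
cv2.imwrite("pics/c3.png",cv2.resize(t[145:250,175:310],None,fx=5.5,fy=5.5,interpolation=2))
cv2.imwrite("pics/c4.png",cv2.resize(s[120:210,235:350],None,fx=6,fy=6,interpolation=2))
```

```text
(no output)
```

View pics/c1.png

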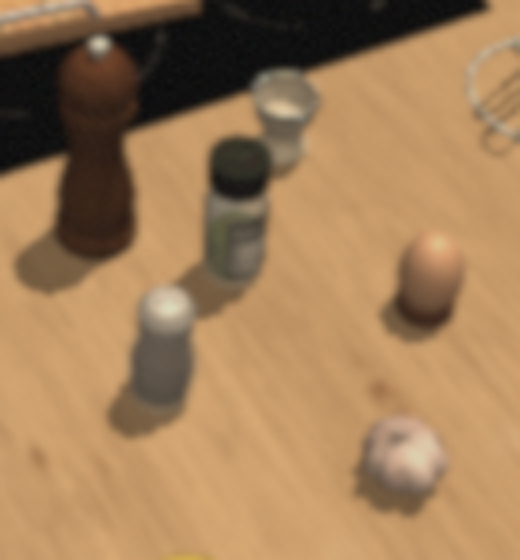

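View pics/c2.png

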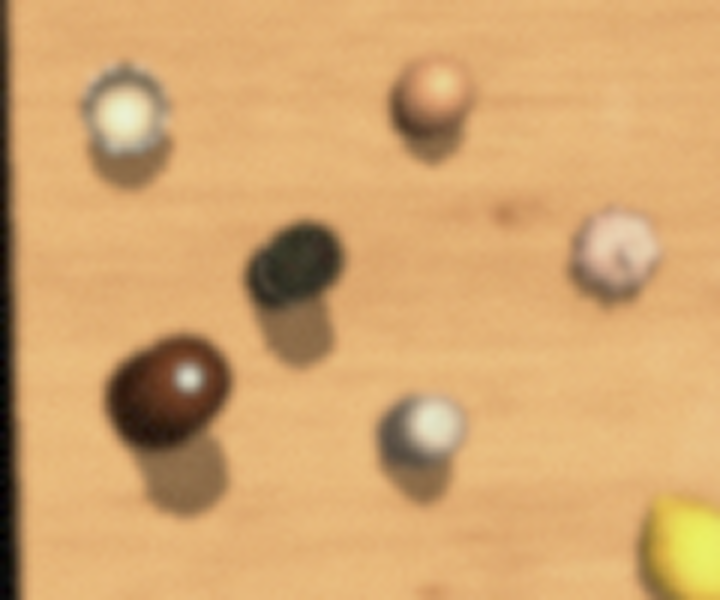

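View pics/c3.png

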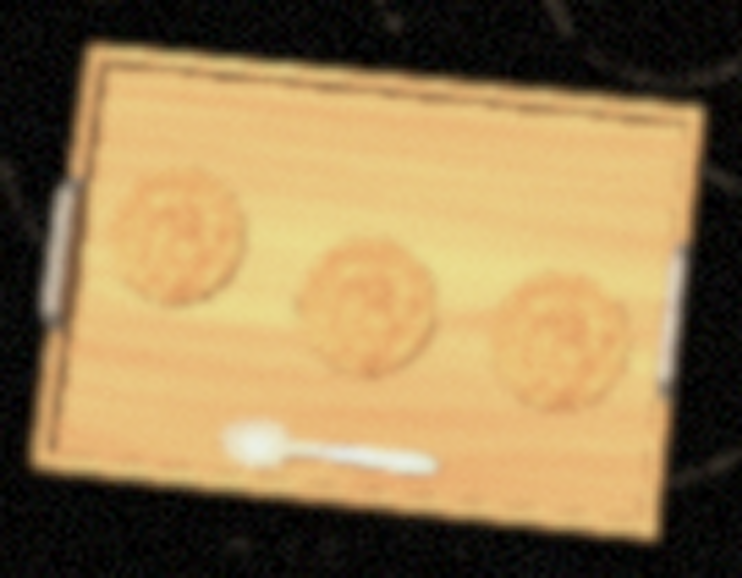

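View pics/c4.png

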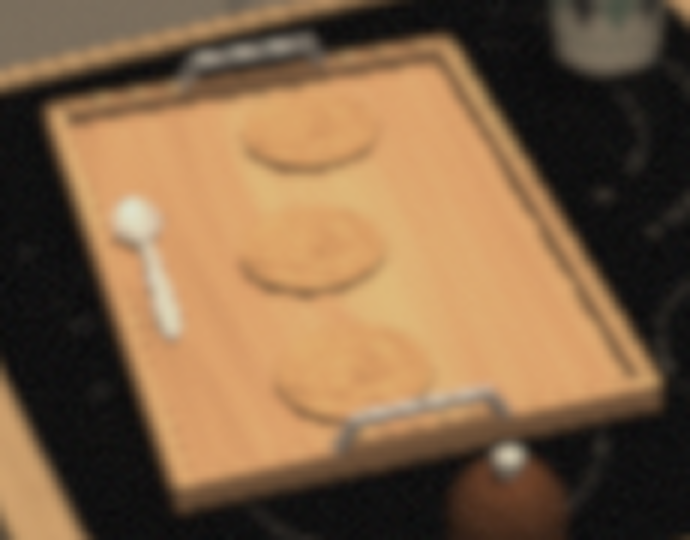

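The crops show these, in crop pixels:
- **c1:** mill knob (98,46), cup rim (285,93), salt cap (165,303), egg (430,278).
- **c2:** knob (189,378), cup rim (125,110), salt cap (435,427), egg (432,95).
- **c3:** coasters (180,238), (369,307), (562,340).
- **c4:** coasters (312,130), (313,248), (357,372).

Run:
```python
from h import *
C={'c1':('scene',295,185,4),'c2':('top',330,150,6),'c3':('top',175,145,5.5),'c4':('scene',235,120,6)}
def px(c,p):
    n,u,v,f=C[c]; return n,((p[0]+.5)/f-.5+u,(p[1]+.5)/f-.5+v)
D={'knob':('c2',(189,378),'c1',(98,46)),'cuprim':('c2',(125,110),'c1',(285,93)),'salttop':('c2',(435,425),'c1',(165,301)),'jarlid':('c2',(308,256),'c1',(241,158)),'egg':('c2',(433,96),'c1',(430,277)),'garlic':('c2',(617,253),'c1',(402,455)),
'L':('c3',(180,238),'c4',(312,130)),'M':('c3',(369,307),'c4',(313,248)),'R':('c3',(562,340),'c4',(357,372))}
Z={'knob':.165,'cuprim':.047,'salttop':.083,'jarlid':.1,'egg':.032-.005,'garlic':.02,'L':.012,'M':.012,'R':.012}
for k,(a,p,b,q) in D.items():
    A,B=px(a,p),px(b,q); P,g=two(ray(*A),ray(*B))
    print(k,P.round(4),'gap',round(g,4),'topplane',plane(*A,Z[k])[:2].round(4),'scnplane',plane(*B,Z[k])[:2].round(4))
# fits by masks
t=cv2.imread("pics/top0.png"); s=cv2.imread("pics/scene0.png")
# feet, visible lower ends
for k,c,p in[('millfoot','c2',(152,400)),('saltfoot','c2',(420,440)),('cupfoot','c2',(124,116)),('jarfoot','c2',(280,276))]:
    print(k,plane(*px(c,p),0.003)[:2].round(4))
# tray corners (rim top 18mm)
for p in[(88,42),(706,104),(660,540),(32,468)]: print(plane(*px('c3',p),.018)[:2].round(3))
```

```text
knob [ 0.4555 -0.1714  0.163 ] gap 0.0003 topplane [ 0.4552 -0.1711] scnplane [ 0.4546 -0.1736]
cuprim [ 0.6085 -0.1534  0.0491] gap 0.0016 topplane [ 0.6081 -0.1532] scnplane [ 0.6107 -0.1516]
salttop [ 0.4327 -0.3086  0.08  ] gap 0.0003 topplane [ 0.4327 -0.308 ] scnplane [ 0.4313 -0.3108]
jarlid [ 0.5208 -0.2415  0.1002] gap 0.0004 topplane [ 0.521  -0.2416] scnplane [ 0.5207 -0.2413]
egg [ 0.6162 -0.3255  0.0265] gap 0.0 topplane [ 0.6162 -0.3254] scnplane [ 0.6159 -0.3259]
garlic [ 0.5279 -0.4264  0.0182] gap 0.0002 topplane [ 0.5278 -0.426 ] scnplane [ 0.5269 -0.4274]
L [0.5584 0.3237 0.0131] gap 0.0034 topplane [0.557  0.3246] scnplane [0.5607 0.325 ]
M [0.5131 0.208  0.0122] gap 0.0016 topplane [0.5124 0.2083] scnplane [0.514 0.208]
R [0.4909 0.091  0.0121] gap 0.0018 topplane [0.4901 0.0913] scnplane [0.4918 0.0908]
millfoot [ 0.4528 -0.1674]
saltfoot [ 0.4275 -0.3157]
cupfoot [ 0.6121 -0.1562]
jarfoot [ 0.5204 -0.2406]
[0.679 0.382]
[0.631 0.002]
[0.369 0.034]
[0.418 0.414]
```

Emit:
{"fn": "step_arm", "kwargs": {
  "rows": [
    [[0,0,0,0,0,-6.4],[0,0,0,0,0,-6.4],[-0.02,-0.032,0,0,0,0],[-0.02,-0.032,0,0,0,0],[-0.02,-0.032,0,0,0,0],[-0.02,-0.032,0,0,0,0],[-0.02,-0.032,0,0,0,0],[-0.02,-0.032,0,0,0,0],[-0.02,-0.032,0,0,0,0],[-0.02,-0.032,0,0,0,0]]
  ],
  "jaw": 0.087,
  "grip_force": 15
}}

```text
time_s: 1.1
tcp_pos: [0.2986, 0.3522, 0.2921]
tool_rot: [-0.0, 1.0, -0.0, -0.0]
wrist_force: [0.6, -0.3, 0.2]
grip_width: 0.087
gripper_force: 0.0
```

Emit:
{"fn": "step_arm", "kwargs": {
  "rows": [
    [[-0.02,-0.032,0,0,0,0],[-0.02,-0.032,0,0,0,0],[-0.02,-0.032,0,0,0,0],[-0.02,-0.032,0,0,0,0],[-0.02,-0.032,0,0,0,0],[-0.02,-0.032,0,0,0,0],[-0.02,-0.032,0,0,0,0],[-0.02,-0.032,0,0,0,0],[-0.02,-0.032,0,0,0,0],[-0.02,-0.032,0,0,0,0]]
  ]
}}

```text
time_s: 2.1
tcp_pos: [0.4988, 0.0323, 0.292]
tool_rot: [-0.0, 1.0, 0.0, -0.0]
wrist_force: [0.4, 0.8, 0.2]
grip_width: 0.0871
gripper_force: 0.0
```

Emit:
{"fn": "step_arm", "kwargs": {
  "rows": [
    [[-0.02,-0.031,0,0,0,0],[-0.02,-0.031,0,0,0,0],[-0.02,-0.031,0,0,0,0],[-0.02,-0.031,0,0,0,0],[-0.02,-0.031,0,0,0,0],[-0.01,-0.031,0,0,0,0],[0,0,0,0,0,0],[0,0,0,0,0,0]]
  ]
}}

```text
time_s: 2.9
tcp_pos: [0.6081, -0.1526, 0.2914]
tool_rot: [0.0, 1.0, 0.001, -0.001]
wrist_force: [-0.7, 1.2, -0.1]
grip_width: 0.0869
gripper_force: 0.0
```

Emit:
{"fn": "step_arm", "kwargs": {
  "rows": [
    [[0,0,0.03,0,0,0],[0,0,0.03,0,0,0],[0,0,0.03,0,0,0],[0,0,0.03,0,0,0],[0,0,0.03,0,0,0],[0,0,0.03,0,0,0],[0,0,0.015,0,0,0],[0,0,0.008,0,0,0],[0,0,0,0,0,0]]
  ]
}}

```text
time_s: 3.8
tcp_pos: [0.6082, -0.1514, 0.0888]
tool_rot: [-0.001, 1.0, 0.0, -0.001]
wrist_force: [0.0, 0.0, -0.1]
grip_width: 0.0872
gripper_force: 0.0
```

Emit:
{"fn": "step_arm", "kwargs": {
  "rows": [
    [[0,0,0,0,0,0],[0,0,0,0,0,0],[0,0,0,0,0,0],[0,0,0,0,0,0],[0,0,0,0,0,0],[0,0,0,0,0,0],[0,0,0,0,0,0],[0,0,0,0,0,0]]
  ],
  "jaw": 0.03,
  "grip_force": 15
}}

```text
time_s: 4.6
tcp_pos: [0.6086, -0.1522, 0.0894]
tool_rot: [-0.0, 1.0, -0.0, 0.0]
wrist_force: [0.2, -0.4, 1.8]
grip_width: 0.0442
gripper_force: 15.0
```

Emit:
{"fn": "step_arm", "kwargs": {
  "rows": [
    [[0,0,-0.01,0,0,0],[0,0,-0.02,0,0,0],[0,0,-0.03,0,0,0],[0,0,-0.03,0,0,0],[0,0,-0.02,0,0,0],[0.003,0.01,-0.01,0,0,0],[0.006,0.02,0,0,0,0],[0.0075,0.03,0,0,0,0],[0.0075,0.03,0,0,0,0],[0.0075,0.03,0,0,0,0]]
  ]
}}

```text
time_s: 5.6
tcp_pos: [0.5744, -0.0293, 0.2076]
tool_rot: [-0.0, 1.0, 0.001, -0.002]
wrist_force: [0.0, 0.9, -1.0]
grip_width: 0.0441
gripper_force: 15.0
```

Emit:
{"fn": "step_arm", "kwargs": {
  "rows": [
    [[0.0075,0.03,0,0,0,0],[0.0075,0.03,0,0,0,0],[0.0075,0.03,0,0,0,0],[0.0075,0.03,0,0,0,0],[0.0075,0.03,0,0,0,0],[0.0075,0.03,0,0,0,0],[0.0075,0.03,0,0,0,0],[0.0075,0.02,0,0,0,0],[0.004,0.01,0,0,0,0],[0,0,0,0,0,0]]
  ]
}}

```text
time_s: 6.6
tcp_pos: [0.5105, 0.2093, 0.2082]
tool_rot: [-0.002, 1.0, -0.0, -0.002]
wrist_force: [-0.5, -0.3, -0.8]
grip_width: 0.0448
gripper_force: 15.0
```

Run:
```python
from h import *
a=env.get_image("scene")[:,:,::-1]; cv2.imwrite("pics/s1.png",a)
t=env.get_image("top")[:,:,::-1]; cv2.imwrite("pics/t1.png",t)
c=np.hstack([cv2.resize(a[90:220,235:365],(520,520)),cv2.resize(t[145:250,180:235+10],(275,520))]); cv2.imwrite("pics/v1.png",c)
o=env.observe();print(o['tcp_pos'],o['grip_width'],o['wrist_force'])
```

```text
[0.51218936 0.20762765 0.20870846] 0.04448884593157185 [-0.35656643 -0.63897361 -0.86743249]
```

View pics/v1.png

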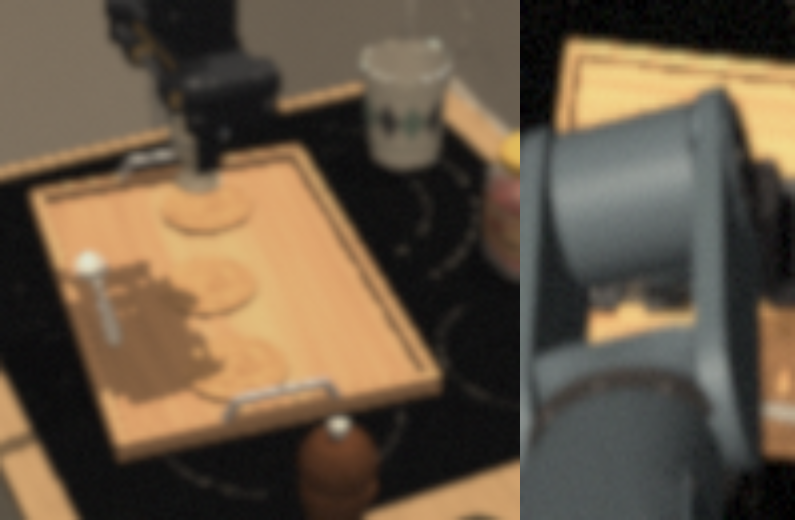

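The view shows the cup hanging upright in the fingers at about (195,185) in the crop, above the tray.

Emit:
{"fn": "step_arm", "kwargs": {
  "rows": [
    [[0,0,0.02,0,0,0],[0,0,0.03,0,0,0],[0,0,0.03,0,0,0],[0,0,0.013,0,0,0],[0,0,0.004,0,0,0],[0,0,0.003,0,0,0],[0,0,0.001,0,0,0],[0,0,0,0,0,0],[0,0,0,0,0,0]]
  ]
}}

```text
time_s: 7.6
tcp_pos: [0.5133, 0.2079, 0.1092]
tool_rot: [-0.0, 1.0, 0.0, 0.001]
wrist_force: [-0.1, 0.8, -1.1]
grip_width: 0.0447
gripper_force: 15.0
```

Emit:
{"fn": "step_arm", "kwargs": {
  "rows": [
    [[0,0,0.0015,0,0,0],[0,0,0.0005,0,0,0],[0,0,0,0,0,0]]
  ]
}}

```text
time_s: 7.9
tcp_pos: [0.5128, 0.2078, 0.1063]
tool_rot: [-0.0, 1.0, -0.0, 0.0]
wrist_force: [0.3, -0.9, -1.3]
grip_width: 0.0446
gripper_force: 15.0
```

Emit:
{"fn": "step_arm", "kwargs": {
  "rows": [
    [[0,0,0.001,0,0,0],[0,0,0,0,0,0]]
  ]
}}

```text
time_s: 8.1
tcp_pos: [0.5129, 0.2079, 0.1059]
tool_rot: [-0.0, 1.0, 0.0, 0.0]
wrist_force: [-1.5, -1.1, 4.8]
grip_width: 0.0445
gripper_force: 15.0
```

Emit:
{"fn": "step_arm", "kwargs": {
  "rows": [
    [[0,0,0,0,0,0],[0,0,0,0,0,0],[0,0,0,0,0,0],[0,0,-0.01,0,0,0],[0,0,-0.02,0,0,0],[0,0,-0.03,0,0,0],[0,0,-0.04,0,0,0],[0,0,-0.04,0,0,0],[0,0,-0.03,0,0,0],[0,0,-0.03,0,0,0]]
  ],
  "jaw": 0.087
}}

```text
time_s: 9.1
tcp_pos: [0.5125, 0.2077, 0.3076]
tool_rot: [-0.0, 1.0, 0.0, 0.001]
wrist_force: [0.7, -0.2, -0.7]
grip_width: 0.0869
gripper_force: 0.0
```

Emit:
{"fn": "step_arm", "kwargs": {
  "rows": [
    [[0.006,-0.04,0,0,0,0],[0.006,-0.04,0,0,0,0],[0.006,-0.04,0,0,0,0],[0.006,-0.04,0,0,0,0],[0.006,-0.04,0,0,0,0],[0.006,-0.04,0,0,0,0],[0.006,-0.04,0,0,0,0],[0.006,-0.04,0,0,0,0],[0.006,-0.04,0,0,0,0],[0.006,-0.04,0,0,0,0]]
  ]
}}

```text
time_s: 10.1
tcp_pos: [0.4524, -0.1937, 0.3059]
tool_rot: [-0.0, 1.0, -0.0, 0.0]
wrist_force: [0.2, 0.0, -0.7]
grip_width: 0.0868
gripper_force: 0.0
```

Emit:
{"fn": "step_arm", "kwargs": {
  "rows": [
    [[0.006,-0.04,0,0,0,0],[0.006,-0.04,0,0,0,0],[0.006,-0.027,0,0,0,0],[0.003,-0.01,0,0,0,0],[0,0,0,0,0,0],[0,0,0,0,0,0]]
  ]
}}

```text
time_s: 10.7
tcp_pos: [0.4319, -0.3079, 0.3052]
tool_rot: [-0.0, 1.0, 0.001, -0.0]
wrist_force: [0.5, 0.3, 0.2]
grip_width: 0.0867
gripper_force: 0.0
```

Run:
```python
from h import *
a=env.get_image("scene")[:,:,::-1]; cv2.imwrite("pics/s2.png",a)
t=env.get_image("top")[:,:,::-1]; cv2.imwrite("pics/t2.png",t)
c=np.hstack([cv2.resize(a[120:220,235:345],(440,400),interpolation=2),cv2.resize(t[150:250,190:280],(360,400),interpolation=2)]); cv2.imwrite("pics/v2.png",c)
o=env.observe();print(o['tcp_pos'],o['joint_pos'])
```

```text
[ 0.432214   -0.3074868   0.30529269] [-8.29367184e-01  3.84443444e-01  1.65334009e+00  4.78012864e-04
  1.10488095e+00 -2.40264419e+00]
```

View pics/v2.png

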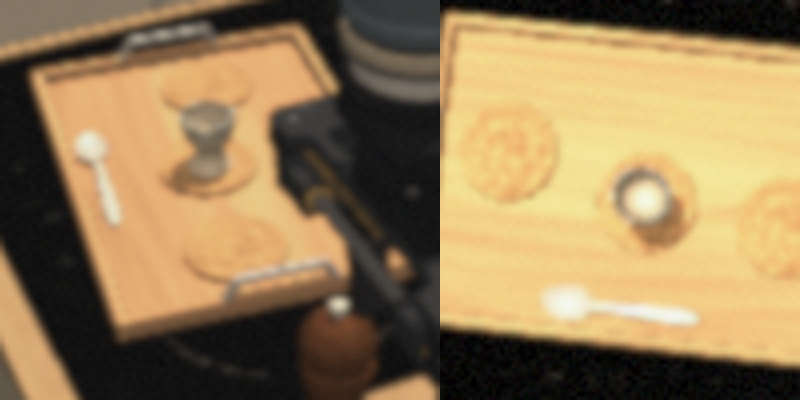

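The cup stands upright on the middle coaster, with its rim centred at crop (643,201). I'll compute its offset while I go on. Next is the salt.

Emit:
{"fn": "step_arm", "kwargs": {
  "rows": [
    [[0,-0.001,0.03,0,0,0],[0,0,0.03,0,0,0],[0,0,0.03,0,0,0],[0,0,0.03,0,0,0],[0,0,0.03,0,0,0],[0,0,0.03,0,0,0],[0,0,0.02,0,0,0],[0,0,0.009,0,0,0],[0,0,0,0,0,0]]
  ]
}}

```text
time_s: 11.7
tcp_pos: [0.4321, -0.309, 0.0955]
tool_rot: [-0.001, 1.0, 0.001, -0.001]
wrist_force: [-0.6, 1.7, -0.1]
grip_width: 0.0867
gripper_force: 0.0
```

Emit:
{"fn": "step_arm", "kwargs": {
  "rows": [
    [[0,0,0,0,0,0],[0,0,0,0,0,0],[0,0,0,0,0,0],[0,0,0,0,0,0],[0,0,0,0,0,0],[0,0,0,0,0,0],[0,0,0,0,0,0],[0,0,0,0,0,0]]
  ],
  "jaw": 0.03,
  "grip_force": 15
}}

```text
time_s: 12.5
tcp_pos: [0.4319, -0.3099, 0.0963]
tool_rot: [-0.0, 1.0, 0.0, -0.0]
wrist_force: [0.2, 1.9, 2.5]
grip_width: 0.0409
gripper_force: 15.0
```

Run:
```python
from h import *
print(plane('top',(240.4,199.9),.064), two(ray('top',(240.4,199.9)),ray('scene',(235+208.5/4-.5,120+114/4-.5))))
```

```text
[0.50924793 0.20293168 0.064     ] (array([0.51139029, 0.20113412, 0.06900935]), np.float64(0.005508675742467008))
```

Run:
```python
from h import *
a=env.get_image("scene")[:,:,::-1]; t=cv2.imread("pics/t2.png")
c=np.hstack([cv2.resize(a[220:320,290:390],(400,400),interpolation=2),cv2.resize(t[180:220,221:261],(400,400),interpolation=2)]); cv2.imwrite("pics/v3.png",c)
```

```text
(no output)
```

View pics/v3.png

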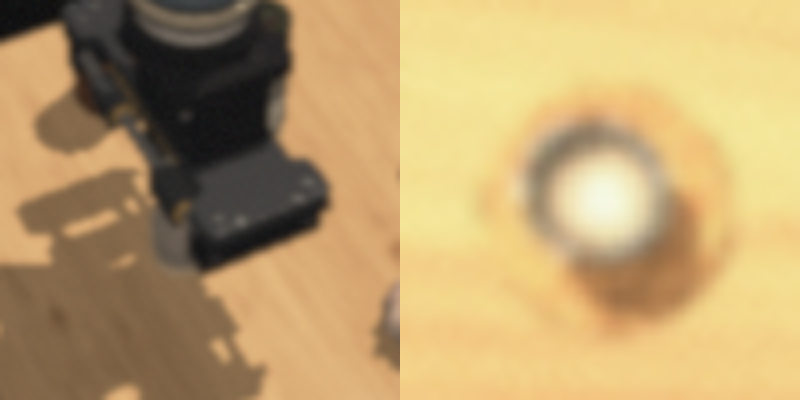

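Run:
```python
from h import *
print('cup',plane('top',(240.05,198.75),.064),'coaster',plane('top',(241.55,200.55),.012))
for P in [(0.432,-.309,-.005),(0.432,-.331,-.005),(0.410,-.309,-.005),(0.432,-.309,.02)]:
    u,v=proj('scene',P); print(P,(u-290+.5)*4,(v-220+.5)*4)
```

```text
cup [0.51297283 0.20405106 0.064     ] coaster [0.51189966 0.20870583 0.012     ]
(0.432, -0.309, -0.005) 182.22495813637784 252.74569031689725
(0.432, -0.331, -0.005) 198.83790191034905 278.9342140498495
(0.41, -0.309, -0.005) 150.49474809551043 265.5222238145748
(0.432, -0.309, 0.02) 183.02891084647376 227.26410176518402
```

Emit:
{"fn": "step_arm", "kwargs": {
  "rows": [
    [[0,0,-0.01,0,0,0],[0,0,-0.02,0,0,0],[0,0,-0.03,0,0,0],[0,0,-0.03,0,0,0],[0,0,-0.03,0,0,0],[0,0,-0.03,0,0,0],[0,0,-0.03,0,0,0],[0,0,-0.03,0,0,0],[0,0,-0.01,0,0,0],[0,0,0,0,0,0]]
  ]
}}

```text
time_s: 13.55
tcp_pos: [0.4325, -0.3108, 0.3179]
tool_rot: [-0.0, 1.0, -0.002, 0.001]
wrist_force: [0.3, -0.5, -1.1]
grip_width: 0.041
gripper_force: 14.8
```

Emit:
{"fn": "step_arm", "kwargs": {
  "rows": [
    [[-0.003,0.015,0,0,0,0],[-0.006,0.03,0,0,0,0],[-0.008,0.04,0,0,0,0],[-0.008,0.04,0,0,0,0],[-0.008,0.04,0,0,0,0],[-0.008,0.04,0,0,0,0],[-0.008,0.04,0,0,0,0],[-0.008,0.04,0,0,0,0],[-0.008,0.04,0,0,0,0],[-0.008,0.04,0,0,0,0]]
  ]
}}

```text
time_s: 14.55
tcp_pos: [0.5033, 0.0575, 0.3141]
tool_rot: [-0.0, 1.0, 0.0, -0.002]
wrist_force: [1.1, -0.1, -1.6]
grip_width: 0.0409
gripper_force: 14.8
```

Emit:
{"fn": "step_arm", "kwargs": {
  "rows": [
    [[-0.008,0.04,0,0,0,0],[-0.008,0.04,0,0,0,0],[-0.008,0.04,0,0,0,0],[-0.008,0.04,0,0,0,0],[-0.008,0.04,0,0,0,0],[-0.007,0.035,0,0,0,0],[-0.006,0.023,0,0,0,0],[0,0.01,0,0,0,0],[0,0,0,0,0,0],[0,0,0,0,0,0]]
  ]
}}

```text
time_s: 15.55
tcp_pos: [0.5566, 0.322, 0.3149]
tool_rot: [-0.0, 1.0, -0.001, -0.002]
wrist_force: [-0.4, 0.0, -0.9]
grip_width: 0.0404
gripper_force: 14.8
```

Run:
```python
from h import *
a=env.get_image("scene")[:,:,::-1]; t=env.get_image("top")[:,:,::-1]
cv2.imwrite("pics/s4.png",a);cv2.imwrite("pics/t4.png",t)
c=np.hstack([cv2.resize(a[70:170,235:335],(400,400),interpolation=2),cv2.resize(t[180:220,221:261],(400,400),interpolation=2)]); cv2.imwrite("pics/v4.png",c)
o=env.observe();print(o['tcp_pos'],o['wrist_force'],o['grip_width'])
```

```text
[0.55728647 0.32144646 0.31583063] [ 0.62641578  0.13368282 -0.53134561] 0.0406344601712487
```

View pics/v4.png

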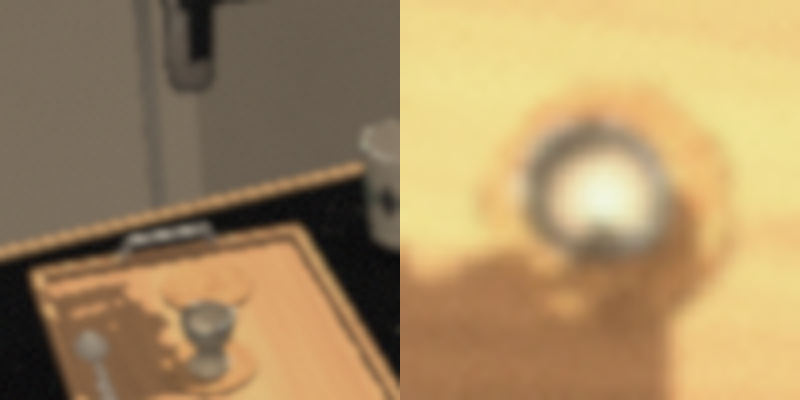

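Run:
```python
from h import *
for P in [(.557,.322,.2145),(.567,.322,.2145),(.557,.332,.2145),(.557,.322,.2645)]:
    u,v=proj('scene',P); print(P,(u-235+.5)*4,(v-70+.5)*4)
for q,z in [((.513,.208),.064),((.513,.208),.012),((.558,.324),.012)]:
    print(proj('top',(*q,z)),proj('scene',(*q,z)))
```

```text
(0.557, 0.322, 0.2145) 191.4497752761929 83.30643526007913
(0.567, 0.322, 0.2145) 202.58002404646732 80.99480676419472
(0.557, 0.332, 0.2145) 187.07244744827995 78.67191656907903
(0.557, 0.322, 0.2645) 187.5172803690141 26.25370115303383
[238.82886419 198.76630989] [285.56518128 148.21149407]
[241.75904226 200.21671633] [286.48273901 160.99125162]
[207.48223143 187.55093591] [285.9959831  141.55197192]
```

Emit:
{"fn": "step_arm", "kwargs": {
  "rows": [
    [[-0.001,0.002,0.02,0,0,0],[0,0,0.03,0,0,0],[0,0,0.03,0,0,0],[0,0,0.03,0,0,0],[0,0,0.03,0,0,0],[0,0,0.03,0,0,0],[0,0,0.02,0,0,0],[0,0,0.007,0,0,0],[0,0,0,0,0,0],[0,0,0,0,0,0]]
  ]
}}

```text
time_s: 16.65
tcp_pos: [0.5596, 0.3246, 0.1205]
tool_rot: [0.0, 1.0, 0.0, 0.001]
wrist_force: [-0.0, 0.4, -0.9]
grip_width: 0.0403
gripper_force: 14.8
```

Emit:
{"fn": "step_arm", "kwargs": {
  "rows": [
    [[0,0,0.002,0,0,0],[0,0,0.001,0,0,0],[0,0,0,0,0,0],[0,0,0,0,0,0]]
  ]
}}

```text
time_s: 17.05
tcp_pos: [0.5589, 0.3249, 0.1167]
tool_rot: [-0.0, 1.0, 0.0, 0.0]
wrist_force: [-0.1, 0.1, 0.3]
grip_width: 0.0404
gripper_force: 14.8
```

Emit:
{"fn": "step_arm", "kwargs": {
  "rows": [
    [[0,0,0.002,0,0,0],[0,0,0,0,0,0]]
  ]
}}

```text
time_s: 17.25
tcp_pos: [0.5586, 0.3248, 0.114]
tool_rot: [-0.0, 1.0, -0.0, -0.0]
wrist_force: [-0.3, 0.4, -0.3]
grip_width: 0.0407
gripper_force: 14.8
```

Emit:
{"fn": "step_arm", "kwargs": {
  "rows": [
    [[0,0,0.001,0,0,0],[0,0,0,0,0,0]]
  ]
}}

```text
time_s: 17.45
tcp_pos: [0.5588, 0.3248, 0.1131]
tool_rot: [-0.0, 1.0, 0.0, 0.0]
wrist_force: [-0.2, 0.2, -0.3]
grip_width: 0.0404
gripper_force: 14.8
```

Emit:
{"fn": "step_arm", "kwargs": {
  "rows": [
    [[0,0,0.001,0,0,0],[0,0,0,0,0,0]]
  ]
}}

```text
time_s: 17.65
tcp_pos: [0.559, 0.3248, 0.113]
tool_rot: [-0.0, 1.0, 0.0, 0.0]
wrist_force: [-0.1, -0.3, 3.7]
grip_width: 0.0407
gripper_force: 15.1
```

Emit:
{"fn": "step_arm", "kwargs": {
  "rows": [
    [[0,0,0,0,0,0],[0,0,0,0,0,0],[0,0,0,0,0,0],[0,0,-0.01,0,0,0],[0,0,-0.02,0,0,0],[0,0,-0.03,0,0,0],[0,0,-0.04,0,0,0],[0,0,-0.04,0,0,0],[0,0,-0.03,0,0,0],[0,0,-0.03,0,0,0]]
  ],
  "jaw": 0.087
}}

```text
time_s: 18.65
tcp_pos: [0.5586, 0.3248, 0.3147]
tool_rot: [-0.0, 1.0, 0.0, 0.001]
wrist_force: [0.7, 0.0, -0.4]
grip_width: 0.087
gripper_force: 0.0
```

Emit:
{"fn": "step_arm", "kwargs": {
  "rows": [
    [[0.008,-0.04,0,0,0,0],[0.008,-0.04,0,0,0,0],[0.008,-0.04,0,0,0,0],[0.008,-0.04,0,0,0,0],[0.008,-0.04,0,0,0,0],[0.008,-0.04,0,0,0,0],[0.008,-0.04,0,0,0,0],[0.008,-0.04,0,0,0,0],[0.008,-0.04,0,0,0,0],[0.008,-0.04,0,0,0,0]]
  ]
}}

```text
time_s: 19.65
tcp_pos: [0.4784, -0.0767, 0.313]
tool_rot: [-0.0, 1.0, -0.0, 0.001]
wrist_force: [0.5, 0.1, -1.1]
grip_width: 0.0873
gripper_force: 0.0
```

Emit:
{"fn": "step_arm", "kwargs": {
  "rows": [
    [[0.008,-0.04,0,0,0,0],[0.008,-0.035,0,0,0,0],[0.0075,-0.021,0,0,0,0],[0,0,0,0,0,0],[0,0,0,0,0,0]]
  ]
}}

```text
time_s: 20.15
tcp_pos: [0.4553, -0.1713, 0.3126]
tool_rot: [0.0, 1.0, 0.0, 0.0]
wrist_force: [0.1, -0.3, 0.0]
grip_width: 0.0871
gripper_force: 0.0
```

Run:
```python
from h import *
a=env.get_image("scene")[:,:,::-1]; t=env.get_image("top")[:,:,::-1]
cv2.imwrite("pics/s5.png",a);cv2.imwrite("pics/t5.png",t)
c=np.hstack([cv2.resize(a[105:165,260:320],(360,360),interpolation=2),cv2.resize(t[165:225,190:263],(438,360),interpolation=2)]); cv2.imwrite("pics/v5.png",c)
print(env.observe()['tcp_pos'])
```

```text
[ 0.45553323 -0.17032168  0.31243621]
```

View pics/v5.png

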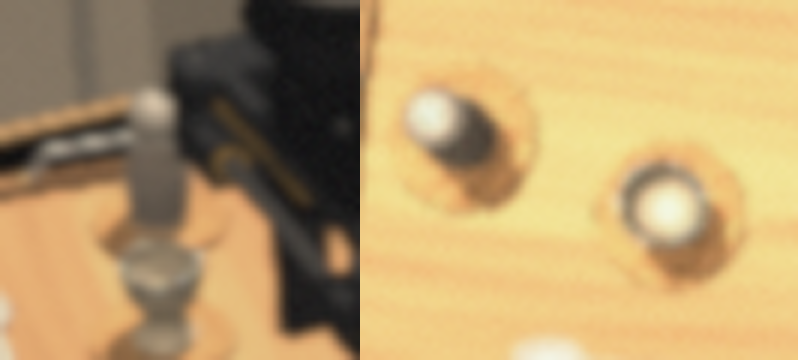

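The salt and the cup both stand upright on their coasters. In the crop the salt cap is at (434,115), the left coaster at (467,137), the cup rim at (662,205) and the middle coaster at (672,215). Next is the mill.

Emit:
{"fn": "step_arm", "kwargs": {
  "rows": [
    [[0,-0.001,0.02,0,0,0],[0,0,0.03,0,0,0],[0,0,0.03,0,0,0],[0,0,0.025,0,0,0],[0,0,0.015,0,0,0],[0,0,0.006,0,0,0],[0,0,0,0,0,0],[0,0,0,0,0,0]]
  ]
}}

```text
time_s: 21.05
tcp_pos: [0.4562, -0.172, 0.1869]
tool_rot: [-0.001, 1.0, -0.0, 0.001]
wrist_force: [-0.5, 0.1, -0.2]
grip_width: 0.0869
gripper_force: 0.0
```

Emit:
{"fn": "step_arm", "kwargs": {
  "rows": [
    [[0,0,0,0,0,0],[0,0,0,0,0,0],[0,0,0,0,0,0],[0,0,0,0,0,0],[0,0,0,0,0,0],[0,0,0,0,0,0],[0,0,0,0,0,0]]
  ],
  "jaw": 0.03,
  "grip_force": 20
}}

```text
time_s: 21.75
tcp_pos: [0.4554, -0.1721, 0.1863]
tool_rot: [-0.0, 1.0, 0.0, -0.0]
wrist_force: [-0.6, 0.4, 1.6]
grip_width: 0.0469
gripper_force: 19.7
```

Run:
```python
from h import *
print('salt cap',plane('top',(190+434.5/6-.5-60,165+115.5/6-.5),.09),plane('top',(190+74.5/6-.5,165+115.5/6-.5),.09))
print('coasters',plane('top',(190+107.5/6-.5,165+137.5/6-.5),.012),plane('top',(190+312.5/6-.5,165+215.5/6-.5),.012))
print('cup',plane('top',(190+302.5/6-.5,165+205.5/6-.5),.064))
```

```text
salt cap [0.56069796 0.32126375 0.09      ] [0.56069796 0.32126375 0.09      ]
coasters [0.55845878 0.32422624 0.012     ] [0.51234323 0.20859231 0.012     ]
cup [0.51298153 0.20448214 0.064     ]
```

Emit:
{"fn": "step_arm", "kwargs": {
  "rows": [
    [[0,0,-0.01,0,0,0],[0,0,-0.02,0,0,0],[0,0,-0.03,0,0,0],[0,0,-0.025,0,0,0],[0,0,-0.015,0,0,0],[-0.001,0.01,0,0,0,0],[-0.003,0.02,0,0,0,0],[-0.004,0.03,0,0,0,0],[-0.004,0.03,0,0,0,0],[-0.004,0.03,0,0,0,0]]
  ]
}}

```text
time_s: 22.75
tcp_pos: [0.4705, -0.0504, 0.2852]
tool_rot: [-0.0, 1.0, 0.001, -0.001]
wrist_force: [0.7, 0.8, -2.3]
grip_width: 0.0469
gripper_force: 20.1
```

Emit:
{"fn": "step_arm", "kwargs": {
  "rows": [
    [[-0.004,0.03,0,0,0,0],[-0.004,0.03,0,0,0,0],[-0.004,0.03,0,0,0,0],[-0.004,0.025,0,0,0,0],[-0.003,0.018,0,0,0,0],[0,0.01,0,0,0,0],[0,0,0,0,0,0],[0,0,0,0,0,0],[0,0,0,0,0,0]]
  ]
}}

```text
time_s: 23.65
tcp_pos: [0.4901, 0.09, 0.286]
tool_rot: [0.0, 1.0, -0.0, -0.0]
wrist_force: [0.7, 1.1, -1.7]
grip_width: 0.0471
gripper_force: 20.1
```

Emit:
{"fn": "step_arm", "kwargs": {
  "rows": [
    [[-0.001,0.001,0.02,0,0,0],[0,0,0.025,0,0,0],[0,0,0.02,0,0,0],[0,0,0.01,0,0,0],[0,0,0.004,0,0,0],[0,0,0.001,0,0,0],[0,0,0,0,0,0],[0,0,0,0,0,0]]
  ]
}}

```text
time_s: 24.45
tcp_pos: [0.4919, 0.0917, 0.2071]
tool_rot: [-0.0, 1.0, -0.0, 0.001]
wrist_force: [-0.7, 0.4, -2.3]
grip_width: 0.047
gripper_force: 20.1
```

Emit:
{"fn": "step_arm", "kwargs": {
  "rows": [
    [[0,0,0.001,0,0,0],[0,0,0,0,0,0]]
  ]
}}

```text
time_s: 24.65
tcp_pos: [0.4915, 0.0918, 0.2056]
tool_rot: [-0.0, 1.0, -0.0, 0.0]
wrist_force: [-0.3, 0.3, -2.0]
grip_width: 0.0469
gripper_force: 20.1
```

Emit:
{"fn": "step_arm", "kwargs": {
  "rows": [
    [[0,0,0.001,0,0,0],[0,0,0,0,0,0]]
  ]
}}

```text
time_s: 24.85
tcp_pos: [0.4913, 0.0918, 0.2043]
tool_rot: [-0.0, 1.0, -0.0, -0.0]
wrist_force: [-0.1, 1.0, -2.5]
grip_width: 0.047
gripper_force: 20.1
```

Emit:
{"fn": "step_arm", "kwargs": {
  "rows": [
    [[0,0,0.001,0,0,0],[0,0,0,0,0,0]]
  ]
}}

```text
time_s: 25.05
tcp_pos: [0.4913, 0.0918, 0.2031]
tool_rot: [-0.0, 1.0, 0.0, -0.0]
wrist_force: [-0.2, 0.3, -2.8]
grip_width: 0.0473
gripper_force: 20.1
```

Emit:
{"fn": "step_arm", "kwargs": {
  "rows": [
    [[0,0,0.0007,0,0,0],[0,0,0,0,0,0]]
  ]
}}

```text
time_s: 25.25
tcp_pos: [0.4917, 0.0918, 0.2029]
tool_rot: [-0.0, 1.0, 0.0, 0.0]
wrist_force: [-0.3, 0.3, 1.2]
grip_width: 0.0471
gripper_force: 20.1
```

Emit:
{"fn": "step_arm", "kwargs": {
  "rows": [
    [[0,0,0,0,0,0],[0,0,0,0,0,0],[0,0,0,0,0,0],[0,0,0,0,0,0],[0,0,-0.01,0,0,0],[0,0,-0.02,0,0,0],[0,0,-0.03,0,0,0],[0,0,-0.04,0,0,0],[0,0,-0.02,0,0,0],[-0.0113,-0.038,0,0,0,0]]
  ],
  "jaw": 0.087
}}

```text
time_s: 26.25
tcp_pos: [0.5031, 0.0563, 0.3269]
tool_rot: [-0.003, 1.0, 0.001, 0.004]
wrist_force: [1.5, 0.1, -0.3]
grip_width: 0.0869
gripper_force: 0.0
```

Emit:
{"fn": "step_arm", "kwargs": {
  "rows": [
    [[-0.0113,-0.038,0,0,0,0],[-0.0113,-0.038,0,0,0,0],[-0.0113,-0.038,0,0,0,0],[-0.0113,-0.038,0,0,0,0],[-0.0113,-0.038,0,0,0,0],[-0.0113,-0.038,0,0,0,0],[-0.0113,-0.038,0,0,0,0],[-0.0113,-0.038,0,0,0,0],[-0.0113,-0.038,0,0,0,0],[-0.0113,-0.038,0,0,0,0]]
  ]
}}

```text
time_s: 27.25
tcp_pos: [0.616, -0.3277, 0.3233]
tool_rot: [-0.0, 1.0, -0.0, 0.0]
wrist_force: [0.8, 0.3, 0.0]
grip_width: 0.0869
gripper_force: 0.0
```

Emit:
{"fn": "step_arm", "kwargs": {
  "rows": [
    [[0,0,0,0,0,8.5],[0,0,0,0,0,8.5],[0,0,0,0,0,8.5],[0,0,0,0,0,8.5],[0,0,0,0,0,8.5],[0,0,0,0,0,8.5],[0,0,0,0,0,8.5],[0,0,0,0,0,8.5],[0,0,0,0,0,8.5],[0,0,0,0,0,8.5]]
  ]
}}

```text
time_s: 28.25
tcp_pos: [0.6157, -0.3261, 0.3232]
tool_rot: [0.678, 0.735, -0.0, 0.0]
wrist_force: [0.0, -0.9, 0.0]
grip_width: 0.0869
gripper_force: 0.0
```

Emit:
{"fn": "step_arm", "kwargs": {
  "rows": [
    [[0,0,0,0,0,8],[0,0,0,0,0,7],[0,0,0,0,0,0],[0,0,0,0,0,0]]
  ]
}}

```text
time_s: 28.65
tcp_pos: [0.6158, -0.3261, 0.323]
tool_rot: [0.765, 0.644, -0.0, 0.0]
wrist_force: [0.1, -0.7, -0.4]
grip_width: 0.087
gripper_force: 0.0
```

Run:
```python
from h import *
a=env.get_image("scene")[:,:,::-1]; t=env.get_image("top")[:,:,::-1]
cv2.imwrite("pics/s6.png",a);cv2.imwrite("pics/t6.png",t)
c=np.hstack([cv2.resize(a[105:225,245:345],(333,400),interpolation=2),cv2.resize(t[165:240,195:295],(533-67,350),interpolation=2)[:,:,:] if 0 else cv2.resize(t[165:245,200:290],(450,400),interpolation=2)]); cv2.imwrite("pics/v6.png",c)
from scipy.spatial.transform import Rotation as R
o=env.observe(); M=R.from_quat(o['tool_rot']).as_matrix(); print(o['tcp_pos'],M.round(3)); print('tool shift to egg',M.T@(np.array([.6162,-.3255,.0])-o['tcp_pos']))
```

```text
[ 0.6158635  -0.32614809  0.32281456] [[ 0.171  0.985  0.   ]
 [ 0.985 -0.171 -0.   ]
 [-0.     0.    -1.   ]]
tool shift to egg [7.28035894e-04 1.95890095e-04 3.22814504e-01]
```

View pics/v6.png

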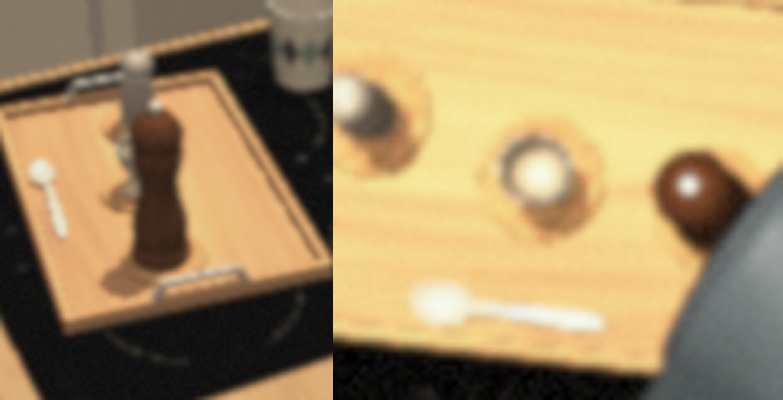

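All the things are upright in place. Next is the egg.

Emit:
{"fn": "step_arm", "kwargs": {
  "rows": [
    [[0.001,0,0.03,0,0,0],[0,0,0.04,0,0,0],[0,0,0.04,0,0,0],[0,0,0.04,0,0,0],[0,0,0.04,0,0,0],[0,0,0.025,0,0,0],[0,0,0.014,0,0,0],[0,0,0.005,0,0,0],[0,0,0,0,0,0],[0,0,0,0,0,0]]
  ]
}}

```text
time_s: 29.75
tcp_pos: [0.6171, -0.3259, 0.0903]
tool_rot: [0.766, 0.643, 0.0, 0.002]
wrist_force: [0.2, 0.5, -0.5]
grip_width: 0.0867
gripper_force: 0.0
```

Emit:
{"fn": "step_arm", "kwargs": {
  "rows": [
    [[0,0,0,0,0,0],[0,0,0,0,0,0],[0,0,0,0,0,0],[0,0,0,0,0,0],[0,0,0,0,0,0],[0,0,0,0,0,0],[0,0,0,0,0,0],[0,0,0,0,0,0]]
  ],
  "jaw": 0.025,
  "grip_force": 12
}}

```text
time_s: 30.55
tcp_pos: [0.6161, -0.3252, 0.0885]
tool_rot: [0.766, 0.643, 0.0, -0.0]
wrist_force: [0.6, -0.3, -0.4]
grip_width: 0.0418
gripper_force: 12.0
```

Emit:
{"fn": "step_arm", "kwargs": {
  "rows": [
    [[0,0,0,0,0,0],[0,0,0,0,0,0],[0,0,-0.002,0,0,0],[0,0,-0.002,0,0,0],[0,0,0,0,0,0],[0,0,0,0,0,0]]
  ],
  "jaw": 0.06
}}

```text
time_s: 31.15
tcp_pos: [0.6162, -0.3253, 0.0928]
tool_rot: [0.766, 0.643, 0.0, 0.0]
wrist_force: [-0.4, -0.6, -0.2]
grip_width: 0.0596
gripper_force: 0.0
```

Emit:
{"fn": "step_arm", "kwargs": {
  "rows": [
    [[0,0,0,0,0,0],[0,0,0,0,0,0],[0,0,0,0,0,0],[0,0,0,0,0,0],[0,0,0,0,0,0],[0,0,0,0,0,0]]
  ],
  "jaw": 0.025,
  "grip_force": 12
}}

```text
time_s: 31.75
tcp_pos: [0.6161, -0.3252, 0.0925]
tool_rot: [0.766, 0.643, 0.0, -0.0]
wrist_force: [0.3, 0.4, -0.4]
grip_width: 0.0417
gripper_force: 12.0
```

Emit:
{"fn": "step_arm", "kwargs": {
  "rows": [
    [[0,0,-0.005,0,0,0],[0,0,-0.01,0,0,0],[0,0,-0.015,0,0,0],[0,0,0,0,0,0],[0,0,0,0,0,0]]
  ]
}}

```text
time_s: 32.25
tcp_pos: [0.6166, -0.3256, 0.124]
tool_rot: [0.766, 0.643, 0.0, 0.001]
wrist_force: [0.5, -0.2, -0.8]
grip_width: 0.0417
gripper_force: 12.0
```

Emit:
{"fn": "step_arm", "kwargs": {
  "rows": [
    [[0,0,-0.02,0,0,0],[0,0,-0.03,0,0,0],[0,0,-0.035,0,0,0],[0,0,-0.035,0,0,0],[0,0,-0.035,0,0,0],[0,0,-0.025,0,0,0],[0.015,-0.006,-0.005,0,0,0],[0.025,-0.0095,0,0,0,0],[0.0325,-0.0125,0,0,0,0],[0.0325,-0.0125,0,0,0,0]]
  ]
}}

```text
time_s: 33.25
tcp_pos: [0.5926, -0.2123, 0.3054]
tool_rot: [0.766, 0.643, -0.0, -0.002]
wrist_force: [0.5, 0.5, -1.1]
grip_width: 0.0415
gripper_force: 12.0
```

Emit:
{"fn": "step_arm", "kwargs": {
  "rows": [
    [[0.0325,-0.0125,0,0,0,0],[0.0325,-0.0125,0,0,0,0],[0.0325,-0.0125,0,0,0,0],[0.0325,-0.0125,0,0,0,0],[0.0325,-0.0125,0,0,0,0],[0.0325,-0.0125,0,0,0,0],[0.0325,-0.0125,0,0,0,0],[0.0325,-0.0125,0,0,0,0],[0.0325,-0.0125,0,0,0,0],[0.0325,-0.0125,0,0,0,0]]
  ]
}}

```text
time_s: 34.25
tcp_pos: [0.5249, 0.129, 0.3058]
tool_rot: [0.766, 0.643, -0.002, -0.001]
wrist_force: [0.6, 0.4, -0.4]
grip_width: 0.0415
gripper_force: 12.0
```

Emit:
{"fn": "step_arm", "kwargs": {
  "rows": [
    [[0.025,-0.01,0,0,0,0],[0.022,-0.009,0,0,0,0],[0.018,-0.006,0,0,0,0],[0.012,-0.002,0,0,0,0],[0,0,0,0,0,0],[0,0,0,0,0,0],[0,0,0,0,0,0]]
  ]
}}

```text
time_s: 34.95
tcp_pos: [0.5142, 0.2067, 0.3072]
tool_rot: [0.766, 0.643, -0.0, 0.0]
wrist_force: [-0.1, 0.1, -0.2]
grip_width: 0.0418
gripper_force: 12.0
```

Run:
```python
from h import *
a=env.get_image("scene")[:,:,::-1]
cv2.imwrite("pics/v7.png",cv2.resize(a[70:190,235:335],(600,600)[:2] and (500,600),interpolation=2))
from scipy.spatial.transform import Rotation as R
o=env.observe(); M=R.from_quat(o['tool_rot']).as_matrix(); print(o['tcp_pos'],o['grip_width']); print('shift',M.T@(np.array([.513,.207,.1375])-o['tcp_pos']))
```

```text
[0.51432213 0.20659075 0.30732271] 0.041699487612192145
shift [ 0.0002515  -0.00130879  0.16982312]
```

View pics/v7.png

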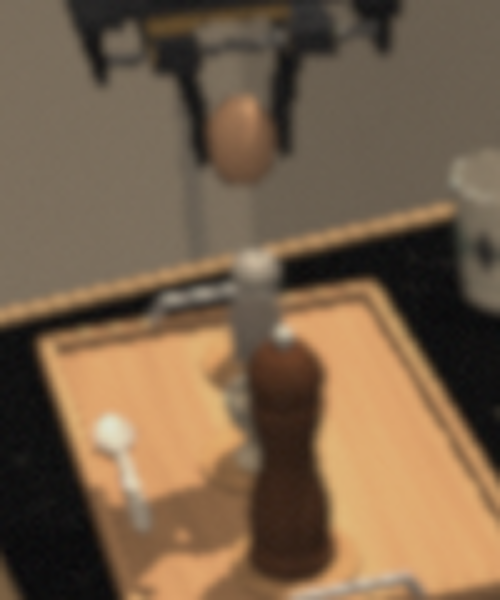

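The egg hangs upright between the fingers at crop (240,140), with the cup below it at about (240,420), partly behind the mill. I'll lower it.

Emit:
{"fn": "step_arm", "kwargs": {
  "rows": [
    [[0,-0.001,0.02,0,0,0],[0,0,0.03,0,0,0],[0,0,0.035,0,0,0],[0,0,0.03,0,0,0],[0,0,0.02,0,0,0],[0,0,0.015,0,0,0],[0,0,0.009,0,0,0],[0,0,0.005,0,0,0],[0,0,0,0,0,0],[0,0,0,0,0,0]]
  ]
}}

```text
time_s: 36.0
tcp_pos: [0.5138, 0.2076, 0.1442]
tool_rot: [0.766, 0.643, 0.001, 0.0]
wrist_force: [0.2, 0.3, -0.7]
grip_width: 0.0417
gripper_force: 12.0
```

Emit:
{"fn": "step_arm", "kwargs": {
  "rows": [
    [[0,0,0.002,0,0,0],[0,0,0.001,0,0,0],[0,0,0,0,0,0]]
  ]
}}

```text
time_s: 36.3
tcp_pos: [0.5133, 0.2077, 0.1408]
tool_rot: [0.766, 0.643, 0.0, 0.0]
wrist_force: [1.0, 0.0, -0.9]
grip_width: 0.0414
gripper_force: 12.0
```

Emit:
{"fn": "step_arm", "kwargs": {
  "rows": [
    [[0,0,0.001,0,0,0],[0,0,0.001,0,0,0],[0,0,0,0,0,0]]
  ]
}}

```text
time_s: 36.6
tcp_pos: [0.5133, 0.2077, 0.1385]
tool_rot: [0.766, 0.643, 0.0, 0.0]
wrist_force: [0.4, -0.8, -0.0]
grip_width: 0.0415
gripper_force: 12.0
```

Emit:
{"fn": "step_arm", "kwargs": {
  "rows": [
    [[0,0,0.001,0,0,0],[0,0,0,0,0,0]]
  ]
}}

```text
time_s: 36.8
tcp_pos: [0.5136, 0.2076, 0.1377]
tool_rot: [0.766, 0.643, 0.0, 0.0]
wrist_force: [0.6, -0.5, 1.5]
grip_width: 0.0417
gripper_force: 12.0
```

Emit:
{"fn": "step_arm", "kwargs": {
  "rows": [
    [[0,0,0.0005,0,0,0],[0,0,0,0,0,0]]
  ]
}}

```text
time_s: 37.0
tcp_pos: [0.5137, 0.2076, 0.1375]
tool_rot: [0.766, 0.643, 0.0, 0.0]
wrist_force: [0.4, -0.8, 5.1]
grip_width: 0.0418
gripper_force: 12.0
```

Emit:
{"fn": "step_arm", "kwargs": {
  "rows": [
    [[0,0,0,0,0,0],[0,0,0,0,0,0],[0,0,0,0,0,0],[0,0,0,0,0,0],[0,0,-0.01,0,0,0],[0,0,-0.02,0,0,0],[0,0,-0.03,0,0,0],[0,0,-0.04,0,0,0],[0,0,-0.04,0,0,0],[0,0,-0.02,0,0,0]]
  ],
  "jaw": 0.087
}}

```text
time_s: 38.0
tcp_pos: [0.5144, 0.208, 0.3014]
tool_rot: [0.766, 0.643, 0.003, 0.002]
wrist_force: [0.9, 0.2, 0.1]
grip_width: 0.0868
gripper_force: 0.0
```

Emit:
{"fn": "step_arm", "kwargs": {
  "rows": [
    [[-0.03,0,0,0,0,0],[-0.04,0,0,0,0,0],[-0.04,0,0,0,0,0],[-0.04,0,0,0,0,0],[-0.04,0,0,0,0,0],[-0.04,0,0,0,0,0],[-0.04,0,0,0,0,0],[-0.04,0,0,0,0,0],[-0.03,0,0,0,0,0],[0,0,0,0,0,0]]
  ]
}}

```text
time_s: 39.0
tcp_pos: [0.4544, -0.1306, 0.2978]
tool_rot: [0.767, 0.641, -0.0, 0.001]
wrist_force: [0.6, -0.8, -0.8]
grip_width: 0.0869
gripper_force: 0.0
```

Run:
```python
from h import *
a=env.get_image("scene")[:,:,::-1]; t=env.get_image("top")[:,:,::-1]
c=np.hstack([cv2.resize(a[105:225,245:345],(333,400),interpolation=2),cv2.resize(t[165:245,198:290],(460,400),interpolation=2)]); cv2.imwrite("pics/v8.png",c)
print(env.observe()['tcp_pos'],env.observe()['time_s'])
```

```text
[ 0.45414212 -0.12750379  0.29743154] 39.1
```

View pics/v8.png

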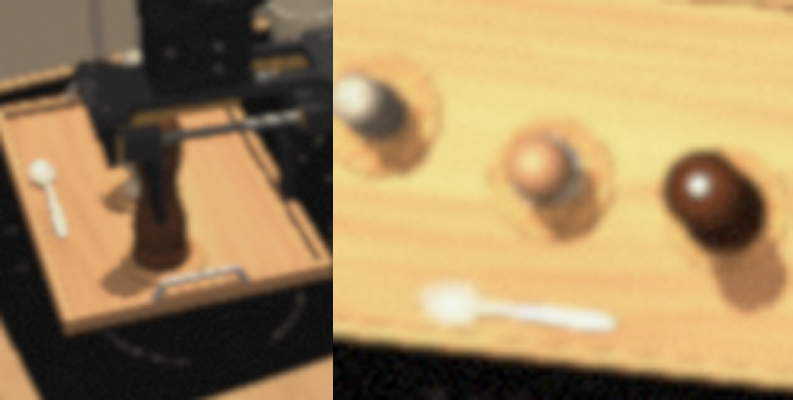

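Run:
```python
from h import *
print('knob',plane('top',(270.6,201.6),.178),'egg',plane('top',(239.2,197.6),.085))
```

```text
knob [0.49173762 0.09306412 0.178     ] egg [0.51463414 0.20283925 0.085     ]
```

```bash
python3 -c "
from h import *
print(env.finish_job())"
```

```text
the job is handed in; nothing more can be done
None
```

I handed the job in at about 39 s: the egg cup (with the egg in it, blunt end down), salt shaker and pepper mill all stand upright on their coasters, within about 5 mm of centre by camera (the cup is furthest off), and the arm never went for the spice jar or garlic bulb.

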